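# Pedal open the bench bin and bin the finished bottle

### The arm

A 6-joint arm with a two-finger parallel gripper is mounted at the origin on a cart in front of the work surface, level with it; the furniture and walls round the work are solid. World frame = base frame: x ahead of the robot, y to its left, z up, the work surface at z = 0. Lengths are in m, angles in degrees, forces in N, time in s.
With the tool pointing down it reaches from about 0.35 to 0.875 m from the base axis. Payload 4.2 kg.
Tool frame: the origin (TCP) lies midway between the tips of the shut fingers; the grasp point (between the pads) lies 19 mm behind it; z points along the fingers, y is the line along which they close (so a half turn about z gives the same grasp; the last joint's range is limited). The gripper opens to 87 mm and grips with 3 to 60 N. Pads are 19 mm wide; open, the fingers measure 117 mm over their backs; the gripper's body (75 mm by 190 mm) begins 51 mm behind the grasp point.
Start: joints at [-50.501, 22.042, 0.453, 0, -68.411, -14.817], TCP at [0.261, -0.568, 0.223] pointing down, gripper open.
Joint ranges: [-179.83, 179.83], [-69.29, 118.12], [-61.27, 80.66], [-181.25, 117.63], [-171.15, -9.14], [-177.46, 177.46]. Speed limits (degrees/s): [159.86, 159.86, 180, 180, 180, 180].

### API

Orientations are given as a 3x3 rotation matrix whose columns are the frame's x, y, z axes.
In Python, from station import * gives the robot as it stands. The module is installed in compiled form; this text tells all that it offers.
- The arm moves only by the tool servo_tool, never from a script. Its argument "deltas" is a list of rows, each an object of numbers: "tx", "ty", "tz": the shift along the tool's x, y, z in mm; "ax", "ay", "az": the turn, a rotation vector about the tool's x, y, z in rad; "claw": the finger opening in mm, from 0 to 87. In form: [{"tx": .., "ty": .., "tz": .., "ax": .., "ay": .., "az": .., "claw": ..}, ...]. A call has 1 to 12 rows; each row is the pose to reach, as a shift and turn from the pose commanded when the call began, along the tool's axes at that moment; what a row does not reach only later rows make up. A row lasts 1/12 s, in which the tool goes at most 41.7 mm and 7.16 degrees, less where a joint would pass 70% of its speed; a pose out of reach is approached as far as the arm can. A call with a gripper value outside its range is refused whole. The fingers move at their own pace and stop on an object; the grip force is fixed at half the most. Time passes only in rows, so rows that repeat a pose let the fingers close. It gives the time, the measured TCP pose, the force, the opening and the grip force at its end, in the units of the state.
- sense(): the state, without advancing time (a new reading comes with each control period).
- capture(name): name is "side" or "top"; returns the picture (384x512x3 uint8, blue, green, red); there is no depth.
- calibration(name): a dict with "fx", "fy", "cx", "cy" (pixels), "cam_to_world" (4x4, takes a point from camera to world coordinates). Camera axes: x right, y down, z forward; pixel columns grow to the right and rows downward; lengths in m; the calibration is good to about 2 mm. A picture is of the moment at which its call begins. calibration takes no time and is no camera call.
- finish_job(): hands the job in; it is judged then, once.
Trained networks look in the newest picture that a camera, given by its name, has taken for a name from the list of things; names that differ only in an ending like _2 or _b are one class to them, and where a whole thing is asked for, a point or a joint stands for the part that bears it (a point fixed in the world has none). Each returns a list of dicts, best first, with "confidence" (0 to 1); they miss things now and then, are a little off and sometimes report something else, mostly with a low value. They report only what shows in the picture. A call takes as long as a camera call.
- recognise(label, camera): "xyz" ([x, y, z] in m, in the coordinates of the camera as it stood for that picture, good to about 4 mm: the middle of the surface that is visible of it).
- trace(label, camera): "mask" (384x512 bool, what is visible of it).
The state is a dict: "time_s": time; "joints": joint angles; "joint_velocities": joint speeds; "effort": joint torques, N m; "tcp_pos": TCP position; "ee_rot": TCP orientation; "wrist_force": force on the tool from outside, world axes, zero at the start; "moment": the same for the moment, N m; "gripper_width": opening from 0.0 (shut) to 1.0 (fully open); "gripper_force": force on a finger pad.
Only numpy, scipy, OpenCV 4.12 (cv2) and the standard library are available. Lean on these libraries where they do the work, as an engineer would, in place of code of your own. Each camera call takes 0.05 s, during which the arm holds its last target. There are 200 camera calls.

### The job

The reagent bottle with the plain round screw cap is finished. Press the pedal of the little bench bin all the way down to its stop, so that the lid swings over and stays up by itself, and let the pedal spring back. Then put that bottle into the bin and leave the lid standing open for the next empties; do not disturb the other things.

Things in the scene. Friction and masses are not known exactly. Their poses are not given: they have to be found in the camera images.
- bin: Round steel pedal bin with a black base, fixed, 166 mm across, 190 mm to the rim, 212 mm over the shut lid. Origin: centre of its underside; z up, its pedal towards its own -x (roughly to the robot), lid hinge and black rod housing at +x, reaching 107 mm behind the centre. Opening 136 mm clear across, inner floor 34 mm above the worktop.
- bin_mouth (a point): Centre of the bin's open mouth, 194 mm above the worktop, on the bin's axis. Axes as bin.
- pedal_pad (a point): Centre of the top of the ribbed black rubber pad at the end of the pedal. Pad 40 mm long (bin x), 52 mm wide (bin y); centre 148 mm in front of the bin's axis, 43 mm gap between pad and base; 52 mm above the worktop at rest, 22 mm at the stop. From above, have the gripper's narrow side along bin x, or tilt it away from the bin, to clear the bin's wall.
- pedal (a joint): Pedal angle, rad: 0 at rest, held up by a spring; 0.28 down on its stop, the pad about 29 mm lower. Pushing at the pad takes about 4 N at first, 12 N half way, 6 N just before the stop; let go, it springs back. Going down it lifts the lid by a push rod; only in the last tenth of its travel is the lid carried past upright, from less it falls shut again.
- lid (a joint): Lid angle, rad: 0 shut, 1.57 upright, 1.92 leaning back on its stop, where it stays by its own weight. Domed steel disc 163 mm across; hinge 100 mm behind the bin's axis, 197 mm above the worktop. Open, its top edge is about 370 mm above the worktop, leaning away from the mouth.
- capped_bottle: The finished bottle: round, 37 mm in diameter up to 60 mm height, then a plain round screw cap 23 mm in diameter; 86 mm tall, about 0.05 kg. Tallest in a row of four (three bottles and a specimen cup, about 80 mm apart, order varies) that leads away from the robot close along the right side of the 120 mm high analyser: room for fingers along the row (x). Origin: centre of its underside.
- bottle_mid (a point): The middle of that bottle: on its axis, 43 mm above its underside.
- dropper_bottle_1: Reagent bottle with a pointed dropper tip, 33 mm in diameter, 74 mm tall; stays where it is. Origin at the centre of its underside.
- dropper_bottle_2: Stain bottle with a pointed dropper tip, 32 mm in diameter, 72 mm tall; stays where it is. Origin at the centre of its underside.
- sample_a: Specimen cup with a screw lid, 38 mm in diameter, 51 mm tall, standing in the same row as the bottles; stays where it is. Origin at the centre of its underside.
- sample_b: A second specimen cup of the same shape, farther back behind the row; stays where it is. Origin at the centre of its underside.
- slides: Closed slide box, 101 x 176 x 41 mm, at the front right; stays where it is. Origin at the centre of its underside.

How it is judged:
By the outcome, as a careful person would: the job done as asked, in the order asked, and still so for the second after the job is handed in, with the robot touching nothing.
It also fails if it takes over 58 s, if anything falls off the work surface, if the arm or the gripper's body presses on something with over 40 N, if the wrist force passes 120 N, or if a joint passes its speed limit or range.

## Working session

There is one attempt and no reset: what is moved stays moved. The work goes in short steps, Python scripts to look and compute and a tool call to move; the robot and the scene stay as the last step left them, time stands still between calls to the robot, and variables do not carry over. Pictures are saved under pics/ and viewed, at most 10 in all, crops included, and the job is handed in when it is done.

Besides the shell and the picture viewer there is one more tool, called after "Call:" as name(argument=value, ...) on one line, values as JSON. servo_tool: Moves the arm, as the interface text tells. Its arguments: {"type":"object","properties":{"deltas":{"type":"array","items":{"type":"object","properties":{"tx":{"type":"number"},"ty":{"type":"number"},"tz":{"type":"number"},"ax":{"type":"number"},"ay":{"type":"number"},"az":{"type":"number"},"claw":{"type":"number"}}}}},"required":["deltas"]}

```bash
mkdir -p pics
cat > h.py <<'E'
from station import *
import numpy as np, cv2
def w(cam,p):
    T=np.array(calibration(cam)["cam_to_world"]); return (T@np.r_[p,1])[:3]
def ray(cam,u,v):
    c=calibration(cam);T=np.array(c["cam_to_world"])
    d=T[:3,:3]@np.array([(u-c["cx"])/c["fx"],(v-c["cy"])/c["fy"],1]);return T[:3,3],d
def onz(cam,u,v,z):
    o,d=ray(cam,u,v);return o+d*(z-o[2])/d[2]
def proj(cam,p):
    c=calibration(cam);T=np.linalg.inv(np.array(c["cam_to_world"]));q=T@np.r_[p,1]
    return np.array([c["fx"]*q[0]/q[2]+c["cx"],c["fy"]*q[1]/q[2]+c["cy"]])
def tri(a,b):
    A=[];y=[]
    for o,d in(a,b):
        d=d/np.linalg.norm(d);M=np.eye(3)-np.outer(d,d);A.append(M);y.append(M@o)
    return np.linalg.lstsq(np.vstack(A),np.hstack(y),rcond=None)[0]
E
python3 - <<'E'
from h import *
np.set_printoptions(precision=3,suppress=True)
ims=[capture(n) for n in("side","top")]
for n,i in zip(("side","top"),ims): cv2.imwrite(f"pics/{n}0.png",i)
for n in("side","top"):
    print(n,calibration(n)["fx"],np.array(calibration(n)["cam_to_world"]))
    for l in("bin","bin_mouth","pedal_pad","lid","capped_bottle","dropper_bottle_1","sample_a","slides"):
        for r in recognise(l,n)[:4]: 
            x=w(n,r["xyz"]); print(l,round(r["confidence"],2),x,proj(n,x))
s=sense();print(s["tcp_pos"],s["ee_rot"],s["time_s"])
E
```

```text
side 429.53599219842437 [[-0.884 -0.33   0.331  0.29 ]
 [-0.467  0.598 -0.651  0.333]
 [ 0.017 -0.73  -0.683  0.749]
 [ 0.     0.     0.     1.   ]]
bin 0.92 [ 0.523 -0.149  0.171] [262.938 221.687]
bin_mouth 0.77 [ 0.527 -0.146  0.171] [260.807 221.707]
bin_mouth 0.49 [ 0.541 -0.181  0.206] [263.087 193.682]
pedal_pad 0.62 [ 0.427 -0.132  0.05 ] [302.092 287.778]
pedal_pad 0.23 [ 0.667 -0.03   0.069] [166.717 270.955]
lid 0.7 [ 0.542 -0.179  0.208] [262.28  193.199]
lid 0.66 [ 0.752 -0.064  0.049] [144.611 248.938]
capped_bottle 0.82 [ 0.666 -0.033  0.065] [168.609 271.291]
dropper_bottle_1 0.81 [ 0.427 -0.031  0.05 ] [279.258 330.373]
dropper_bottle_1 0.51 [ 0.509 -0.037  0.064] [239.863 304.054]
sample_a 0.91 [ 0.75  -0.069  0.047] [147.18  248.271]
sample_a 0.55 [ 0.59  -0.038  0.045] [203.976 291.152]
slides 0.83 [ 0.426 -0.389  0.038] [345.956 208.51 ]
top 429.0912665380881 [[-0.15  -0.968  0.202  0.409]
 [-0.989  0.147 -0.033 -0.217]
 [ 0.002 -0.204 -0.979  1.107]
 [ 0.     0.     0.     1.   ]]
bin 0.96 [ 0.537 -0.193  0.215] [236.797 217.117]
bin_mouth 0.84 [ 0.534 -0.185  0.21 ] [233.549 219.527]
bin_mouth 0.73 [ 0.552 -0.191  0.208] [235.503 211.004]
pedal_pad 0.97 [ 0.428 -0.137  0.048] [223.454 274.368]
lid 0.69 [ 0.551 -0.19   0.206] [234.979 211.337]
capped_bottle 0.55 [ 0.668 -0.041  0.058] [172.272 183.508]
dropper_bottle_1 0.52 [ 0.432 -0.043  0.049] [184.95  278.551]
dropper_bottle_1 0.5 [ 0.514 -0.043  0.049] [180.9   244.663]
sample_a 0.78 [ 0.586 -0.035  0.051] [174.376 216.151]
sample_a 0.5 [ 0.754 -0.077  0.048] [183.426 149.84 ]
slides 0.55 [ 0.415 -0.409  0.039] [334.484 262.765]
[ 0.261 -0.568  0.223] [[-0.909 -0.418 -0.   ]
 [-0.418  0.909 -0.   ]
 [ 0.    -0.    -1.   ]] 0.9
```

View pics/side0.png

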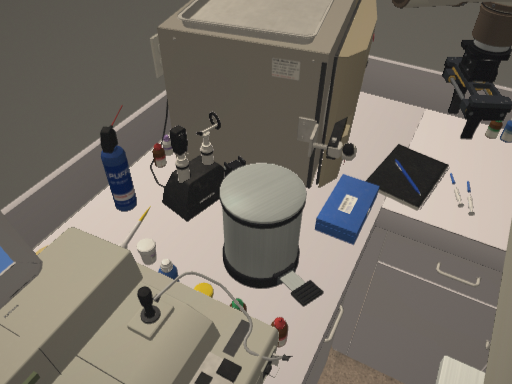

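View pics/top0.png

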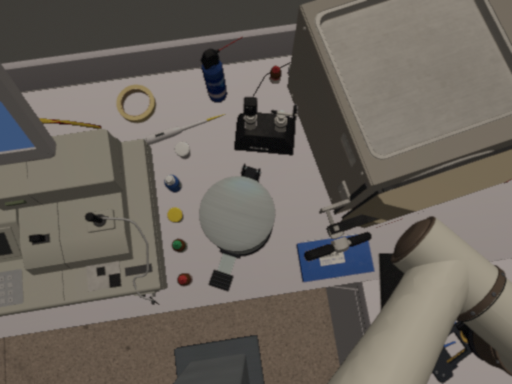

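The side view shows the bin at about (262,222), its pedal pad at (307,292) and, from near to far, the row: red dropper (280,328), green dropper (238,306), yellow cup (203,291), blue bottle with a white cap (167,268). The white cup at (147,247) is sample_b. In the top view the target is at (172,183), the pad at (222,280) and the lid at (237,214). A cable or probe arches over the analyser near (145,245).

Run:
```python
from h import *
np.set_printoptions(precision=3,suppress=True)
M={}
def m(l,c):
    k=trace(l,c)
    if not k: return None
    a=k[0]["mask"].astype(np.uint8);M[l,c]=a
    ys,xs=np.nonzero(a); return round(k[0]["confidence"],2),xs.mean(),ys.mean(),xs.min(),xs.max(),ys.min(),ys.max(),len(xs)
for l in("pedal_pad","capped_bottle","lid","bin","sample_a","dropper_bottle_1"):
    for c in("side","top"): print(l,c,m(l,c))
def cen(l,c):
    ys,xs=np.nonzero(M[l,c]);return xs.mean(),ys.mean()
print("pad tri",tri(ray("side",*cen("pedal_pad","side")),ray("top",*cen("pedal_pad","top"))))
a=M["lid","top"];cs=max(cv2.findContours(a,0,1)[0],key=len)
for z in(.197,.2):
    P=np.array([onz("top",*p[0],z)[:2] for p in cs]).astype(np.float32);print("lid circ",z,cv2.minEnclosingCircle(P),cv2.fitEllipse(P))
a=M["lid","side"];cs=max(cv2.findContours(a,0,1)[0],key=len)
P=np.array([onz("side",*p[0],.2)[:2] for p in cs]).astype(np.float32);print("lid side",cv2.minEnclosingCircle(P))
s=cv2.imread("pics/side0.png");t=cv2.imread("pics/top0.png")
o=np.hstack([cv2.resize(s[220:380,120:320],None,fx=2,fy=2.0,interpolation=2),cv2.resize(t[140:300,90:290],None,fx=2,fy=2.0,interpolation=2)])
cv2.imwrite("pics/c1.png",o)
for u,v in((145,240),(147,270),(130,222),(148,297)):
    print(u,v,[(z,onz("top",u,v,z)[:2],proj("side",onz("top",u,v,z))) for z in(.12,.15,.18,.22,.26)])
for u,v in((157,200),(158,280)): print("edge",onz("top",u,v,.12))
```

```text
pedal_pad side (0.69, np.float64(300.53745072273324), np.float64(288.0473061760841), np.int64(280), np.int64(322), np.int64(272), np.int64(305), 761)
pedal_pad top (0.89, np.float64(223.1453674121406), np.float64(273.444089456869), np.int64(209), np.int64(235), np.int64(254), np.int64(290), 626)
capped_bottle side (0.67, np.float64(167.9126984126984), np.float64(269.1825396825397), np.int64(159), np.int64(177), np.int64(260), np.int64(278), 252)
capped_bottle top (0.53, np.float64(172.74897119341563), np.float64(182.86831275720164), np.int64(164), np.int64(181), np.int64(174), np.int64(192), 243)
lid side (0.61, np.float64(262.430441898527), np.float64(192.50970306289454), np.int64(221), np.int64(306), np.int64(160), np.int64(223), 4277)
lid top (0.91, np.float64(237.29042690815007), np.float64(212.14747736093145), np.int64(199), np.int64(275), np.int64(167), np.int64(251), 4638)
bin side (0.95, np.float64(263.9307152304405), np.float64(227.20398819818902), np.int64(220), np.int64(322), np.int64(158), np.int64(305), 9829)
bin top (0.57, np.float64(236.11672258520218), np.float64(220.
[... 1727 characters left out ...]
([ 0.455, -0.007]), array([261.423, 260.214]))]
130 222 [(0.12, array([0.577, 0.056]), array([175.994, 311.377])), (0.15, array([0.572, 0.047]), array([179.528, 298.618])), (0.18, array([0.567, 0.039]), array([183.238, 285.221])), (0.22, array([0.56 , 0.028]), array([188.484, 266.28 ])), (0.26, array([0.553, 0.017]), array([194.104, 245.986]))]
148 297 [(0.12, array([0.403, 0.031]), array([277.672, 346.626])), (0.15, array([0.403, 0.023]), array([280.698, 332.822])), (0.18, array([0.403, 0.016]), array([283.872, 318.34 ])), (0.22, array([0.404, 0.006]), array([288.355, 297.888])), (0.26, array([ 0.404, -0.004]), array([293.152, 276.003]))]
edge [ 0.619 -0.011  0.12 ]
edge [0.437 0.005 0.12 ]
```

View pics/c1.png

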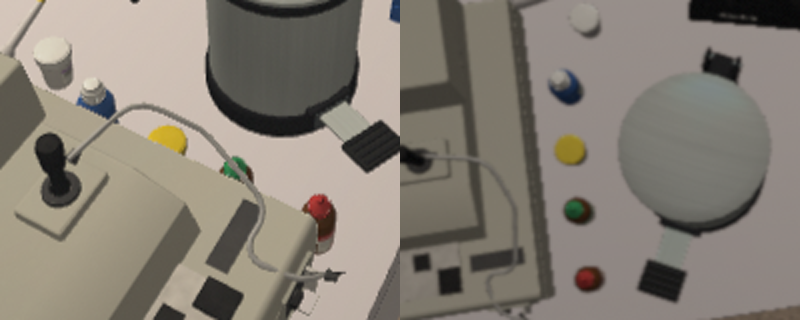

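```bash
cat >> h.py <<'E'
from scipy.spatial.transform import Rotation as Ro
def down(psi,tilt=0):  # tool y at world angle psi, tool down; 
    a=np.radians(psi);y=np.array([np.cos(a),np.sin(a),0]);z=np.array([0,0,-1.]);return np.c_[np.cross(y,z),y,z]
def delta(p,R,s=None,pos0=None,R0=None):
    s=sense(); R0=np.array(s["ee_rot"]) if R0 is None else R0; p0=np.array(s["tcp_pos"]) if pos0 is None else pos0
    print("t mm",np.round(R0.T@(np.array(p)-p0)*1e3,1),"rot",np.round(Ro.from_matrix(R0.T@R).as_rotvec(),4))
E
python3 - <<'E'
from h import *
np.set_printoptions(precision=4,suppress=True)
S=lambda x,y:ray("side",120+x/2,220+y/2)
T=lambda x,y:ray("top",90+(x-400)/2,140+y/2)
pad=tri(S(375,146),T(663,281));print("pad",pad)
for z in(.05,.052):print(onz("top",221.5,280.5,z),onz("side",307.5,293,z))
print("cap",tri(S(93,86),T(559,76)),onz("top",169.5,178,.086),onz("side",166.5,263,.086))
for n,a in dict(red=(588,278),green=(574,209),yellow=(570,150)).items(): print(n,onz("top",90+(a[0]-400)/2,140+a[1]/2,.06))
# lid circle from top image edges of crop
P=np.array([onz("top",90+(x-400)/2,140+y/2,.197)[:2] for x,y in((618,148),(771,148),(665,77),(640,200),(755,195),(630,110),(760,112))])
A=np.c_[2*P,np.ones(len(P))];q=np.linalg.lstsq(A,(P**2).sum(1),rcond=None)[0];c=q[:2];print("lid",c,np.sqrt(q[2]+c@c))
h=onz("top",90+(722-400)/2,140+68/2,.2)[:2];print("housing",h-c,np.degrees(np.arctan2(*(h-c)[::-1])))
d=c-pad[:2];print(np.linalg.norm(d),np.degrees(np.arctan2(d[1],d[0])))
E
```

```text
pad [ 0.4141 -0.1297  0.0446]
[ 0.4144 -0.1301  0.05  ] [ 0.4128 -0.1263  0.05  ]
[ 0.4143 -0.1303  0.052 ] [ 0.4125 -0.125   0.052 ]
cap [ 0.6759 -0.0396  0.0781] [ 0.6757 -0.0401  0.086 ] [ 0.6693 -0.0356  0.086 ]
red [ 0.4312 -0.0429  0.06  ]
green [ 0.5151 -0.0356  0.06  ]
yellow [ 0.5876 -0.0388  0.06  ]
lid [ 0.548  -0.1942] 0.08147894736001116
housing [ 0.0803 -0.0417] -27.416710947394666
0.14867035491475578 -25.71429053508369
```

Run:
```python
from h import *
delta([.405,-.136,.20],down(63.5));
```

```text
t mm [-311.2  332.3   22.5] rot [-1.000e-04  1.000e-04  8.933e-01]
```

Call:
servo_tool(deltas=[{"tx": -311,"ty": 332,"tz": 22,"az": 0.893,"claw": 0},{"tx": -311,"ty": 332,"tz": 22,"az": 0.893,"claw": 0},{"tx": -311,"ty": 332,"tz": 22,"az": 0.893,"claw": 0},{"tx": -311,"ty": 332,"tz": 22,"az": 0.893,"claw": 0},{"tx": -311,"ty": 332,"tz": 22,"az": 0.893,"claw": 0},{"tx": -311,"ty": 332,"tz": 22,"az": 0.893,"claw": 0},{"tx": -311,"ty": 332,"tz": 22,"az": 0.893,"claw": 0},{"tx": -311,"ty": 332,"tz": 22,"az": 0.893,"claw": 0},{"tx": -311,"ty": 332,"tz": 22,"az": 0.893,"claw": 0},{"tx": -311,"ty": 332,"tz": 22,"az": 0.893,"claw": 0},{"tx": -311,"ty": 332,"tz": 22,"az": 0.893,"claw": 0},{"tx": -311,"ty": 332,"tz": 22,"az": 0.893,"claw": 0}])

```text
schema error: expected keys tx, ty, tz, ax, ay, az, claw
```

Call:
servo_tool(deltas=[{"tx": -311,"ty": 332,"tz": 22,"ax": 0,"ay": 0,"az": 0.893,"claw": 0},{"tx": -311,"ty": 332,"tz": 22,"ax": 0,"ay": 0,"az": 0.893,"claw": 0},{"tx": -311,"ty": 332,"tz": 22,"ax": 0,"ay": 0,"az": 0.893,"claw": 0},{"tx": -311,"ty": 332,"tz": 22,"ax": 0,"ay": 0,"az": 0.893,"claw": 0},{"tx": -311,"ty": 332,"tz": 22,"ax": 0,"ay": 0,"az": 0.893,"claw": 0},{"tx": -311,"ty": 332,"tz": 22,"ax": 0,"ay": 0,"az": 0.893,"claw": 0},{"tx": -311,"ty": 332,"tz": 22,"ax": 0,"ay": 0,"az": 0.893,"claw": 0},{"tx": -311,"ty": 332,"tz": 22,"ax": 0,"ay": 0,"az": 0.893,"claw": 0},{"tx": -311,"ty": 332,"tz": 22,"ax": 0,"ay": 0,"az": 0.893,"claw": 0},{"tx": -311,"ty": 332,"tz": 22,"ax": 0,"ay": 0,"az": 0.893,"claw": 0},{"tx": -311,"ty": 332,"tz": 22,"ax": 0,"ay": 0,"az": 0.893,"claw": 0},{"tx": -311,"ty": 332,"tz": 22,"ax": 0,"ay": 0,"az": 0.893,"claw": 0}])

```text
time_s: 2.5
tcp_pos: [0.4056, -0.1336, 0.2009]
ee_rot: [[-0.896, 0.444, 0.002], [0.444, 0.896, 0.0], [-0.001, 0.001, -1.0]]
wrist_force: [0.1, -0.8, 0.2]
gripper_width: 0.176
gripper_force: 0.0
```

Call:
servo_tool(deltas=[{"tx": 0,"ty": 0,"tz": 41,"ax": 0,"ay": 0,"az": 0,"claw": 0},{"tx": 0,"ty": 0,"tz": 80,"ax": 0,"ay": 0,"az": 0,"claw": 0},{"tx": 0,"ty": 0,"tz": 110,"ax": 0,"ay": 0,"az": 0,"claw": 0},{"tx": 0,"ty": 0,"tz": 131,"ax": 0,"ay": 0,"az": 0,"claw": 0},{"tx": 0,"ty": 0,"tz": 131,"ax": 0,"ay": 0,"az": 0,"claw": 0},{"tx": 0,"ty": 0,"tz": 131,"ax": 0,"ay": 0,"az": 0,"claw": 0}])

```text
time_s: 3.0
tcp_pos: [0.4048, -0.1364, 0.0693]
ee_rot: [[-0.895, 0.445, -0.002], [0.445, 0.895, -0.0], [0.002, -0.001, -1.0]]
wrist_force: [0.2, 0.1, 0.0]
gripper_width: 0.007
gripper_force: 0.0
```

Run:
```python
from h import *
a=capture("side");b=capture("top");s=sense();print(s["tcp_pos"],s["gripper_width"],proj("side",s["tcp_pos"]),proj("top",s["tcp_pos"]),s["joints"])
cv2.imwrite("pics/p1.png",np.hstack([cv2.resize(a[160:360,180:380],None,fx=2,fy=2),cv2.resize(b[160:360,130:330],None,fx=2,fy=2)]))
```

```text
[ 0.40643033 -0.13643044  0.07100523] 0.002369359323486204 [313.83746502 283.9866409 ] [223.87834691 283.5602423 ] [ 3.34759650e+00  1.39225766e+01 -3.78845428e+01  3.96178249e-02
 -3.80135940e+01 -1.19839822e+02]
```

View pics/p1.png

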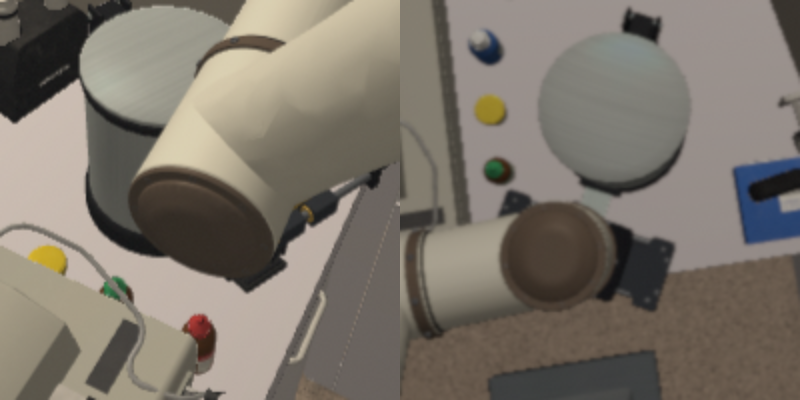

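The arm is over the pedal. Side crop: red dropper (200,340) and green dropper (117,290) are untouched, and the fingers are at about (250,275). Now pressing in steps.

Call:
servo_tool(deltas=[{"tx": 0,"ty": 0,"tz": 10,"ax": 0,"ay": 0,"az": 0,"claw": 0},{"tx": 0,"ty": 0,"tz": 17,"ax": 0,"ay": 0,"az": 0,"claw": 0},{"tx": 0,"ty": 0,"tz": 23,"ax": 0,"ay": 0,"az": 0,"claw": 0},{"tx": 0,"ty": 0,"tz": 29,"ax": 0,"ay": 0,"az": 0,"claw": 0},{"tx": 0,"ty": 0,"tz": 34,"ax": 0,"ay": 0,"az": 0,"claw": 0},{"tx": 0,"ty": 0,"tz": 34,"ax": 0,"ay": 0,"az": 0,"claw": 0}])

```text
time_s: 3.6
tcp_pos: [0.4048, -0.136, 0.0361]
ee_rot: [[-0.895, 0.446, -0.0], [0.446, 0.895, 0.0], [0.0, 0.0, -1.0]]
wrist_force: [-2.0, 1.9, 4.3]
gripper_width: 0.008
gripper_force: 2.1
```

Call:
servo_tool(deltas=[{"tx": 0,"ty": 0,"tz": 4,"ax": 0,"ay": 0,"az": 0,"claw": 0},{"tx": 0,"ty": 0,"tz": 8,"ax": 0,"ay": 0,"az": 0,"claw": 0},{"tx": 0,"ty": 0,"tz": 10,"ax": 0,"ay": 0,"az": 0,"claw": 0},{"tx": 0,"ty": 0,"tz": 10,"ax": 0,"ay": 0,"az": 0,"claw": 0}])

```text
time_s: 3.93
tcp_pos: [0.4047, -0.1361, 0.0263]
ee_rot: [[-0.895, 0.446, -0.0], [0.446, 0.895, 0.0], [0.0, 0.0, -1.0]]
wrist_force: [-1.8, 3.4, 4.3]
gripper_width: 0.002
gripper_force: 2.6
```

Run:
```python
from h import *
b=capture("top");a=capture("side");s=sense();print(s["tcp_pos"],s["wrist_force"],s["moment"])
cv2.imwrite("pics/p2.png",np.hstack([cv2.resize(a[100:340,180:380],None,fx=2,fy=2),cv2.resize(b[120:360,130:330],None,fx=2,fy=2)]))
```

```text
[ 0.4047434 -0.1361071  0.0263137] [-2.79646269  2.833706    5.47384861] [0.9289133  0.75138393 0.0390857 ]
```

View pics/p2.png

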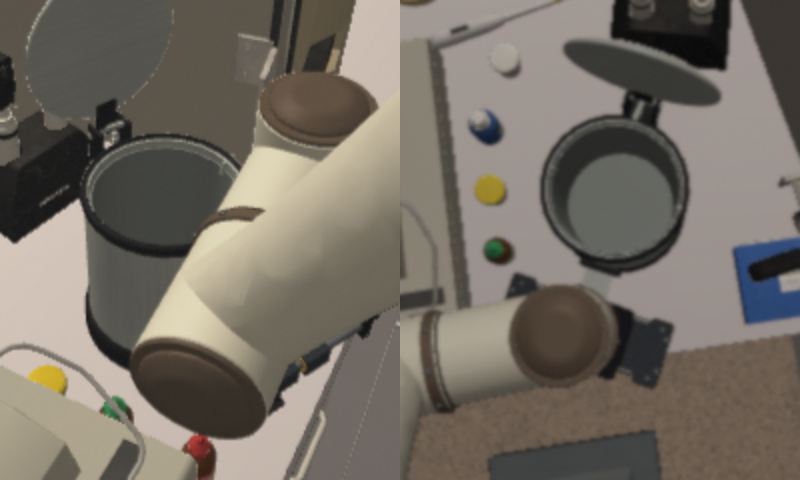

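The lid is up (side crop (100,55), top crop (640,70)) and near upright. I'll press on to the stop.

Call:
servo_tool(deltas=[{"tx": 0,"ty": 0,"tz": 2,"ax": 0,"ay": 0,"az": 0,"claw": 0},{"tx": 0,"ty": 0,"tz": 4,"ax": 0,"ay": 0,"az": 0,"claw": 0},{"tx": 0,"ty": 0,"tz": 5,"ax": 0,"ay": 0,"az": 0,"claw": 0},{"tx": 0,"ty": 0,"tz": 5,"ax": 0,"ay": 0,"az": 0,"claw": 0}])

```text
time_s: 4.37
tcp_pos: [0.405, -0.1363, 0.0217]
ee_rot: [[-0.895, 0.446, 0.0], [0.446, 0.895, -0.0], [-0.0, -0.0, -1.0]]
wrist_force: [-4.0, 4.4, 12.2]
gripper_width: 0.008
gripper_force: 6.4
```

Call:
servo_tool(deltas=[{"tx": 0,"ty": 0,"tz": 1,"ax": 0,"ay": 0,"az": 0,"claw": 0},{"tx": 0,"ty": 0,"tz": 1.5,"ax": 0,"ay": 0,"az": 0,"claw": 0},{"tx": 0,"ty": 0,"tz": 1.5,"ax": 0,"ay": 0,"az": 0,"claw": 0}])

```text
time_s: 4.62
tcp_pos: [0.4051, -0.1363, 0.0211]
ee_rot: [[-0.896, 0.445, 0.0], [0.445, 0.896, -0.0], [-0.001, -0.0, -1.0]]
wrist_force: [-6.8, 5.7, 21.3]
gripper_width: 0.008
gripper_force: 11.4
```

The force climbs steeply with no more travel, so the pedal is on its stop. Raising now.

Call:
servo_tool(deltas=[{"tx": 0,"ty": 0,"tz": -10,"ax": 0,"ay": 0,"az": 0,"claw": 0},{"tx": 0,"ty": 0,"tz": -25,"ax": 0,"ay": 0,"az": 0,"claw": 0},{"tx": 0,"ty": 0,"tz": -45,"ax": 0,"ay": 0,"az": 0,"claw": 0},{"tx": 0,"ty": 0,"tz": -80,"ax": 0,"ay": 0,"az": 0,"claw": 0},{"tx": 0,"ty": 0,"tz": -120,"ax": 0,"ay": 0,"az": 0,"claw": 20},{"tx": 0,"ty": 0,"tz": -160,"ax": 0,"ay": 0,"az": 0,"claw": 55},{"tx": 0,"ty": 0,"tz": -200,"ax": 0,"ay": 0,"az": 0,"claw": 55},{"tx": 0,"ty": 0,"tz": -240,"ax": 0,"ay": 0,"az": 0,"claw": 55},{"tx": 0,"ty": 0,"tz": -240,"ax": 0,"ay": 0,"az": 0,"claw": 55}])

```text
time_s: 5.37
tcp_pos: [0.4097, -0.1374, 0.2681]
ee_rot: [[-0.895, 0.445, 0.019], [0.445, 0.896, -0.003], [-0.018, 0.006, -1.0]]
wrist_force: [0.6, -0.1, 0.1]
gripper_width: 0.299
gripper_force: 0.0
```

Run:
```python
from h import *
np.set_printoptions(precision=4,suppress=True)
a=capture("side");b=capture("top");s=sense();print(s["tcp_pos"],s["joints"],s["wrist_force"])
for l in("capped_bottle","sample_a","pedal_pad","lid"):
  for c in("side","top"):
    for r in recognise(l,c)[:2]: print(l,c,round(r["confidence"],2),w(c,r["xyz"]))
R=Ro
cv2.imwrite("pics/p3.png",np.hstack([cv2.resize(a[100:340,130:330],None,fx=2,fy=2),cv2.resize(b[120:360,130:330],None,fx=2,fy=2)]))
```

```text
[ 0.4059 -0.1364  0.2611] [   3.3393    0.44    -21.5528   -0.0052  -67.66   -119.8402] [ 0.0232  0.236  -0.9506]
capped_bottle side 0.58 [ 0.668  -0.0294  0.0692]
capped_bottle top 0.6 [ 0.6678 -0.0419  0.0594]
sample_a side 0.82 [ 0.7516 -0.0683  0.049 ]
sample_a side 0.57 [ 0.5917 -0.2094  0.1629]
sample_a top 0.73 [ 0.5907 -0.0389  0.0477]
sample_a top 0.7 [ 0.7548 -0.0771  0.051 ]
pedal_pad side 0.91 [ 0.429  -0.1322  0.0473]
pedal_pad top 0.5 [ 0.4593 -0.149   0.0355]
lid side 0.76 [ 0.6732 -0.2448  0.2937]
lid top 0.89 [ 0.6736 -0.2519  0.296 ]
lid top 0.16 [ 0.6684 -0.0432  0.057 ]
```

View pics/p3.png

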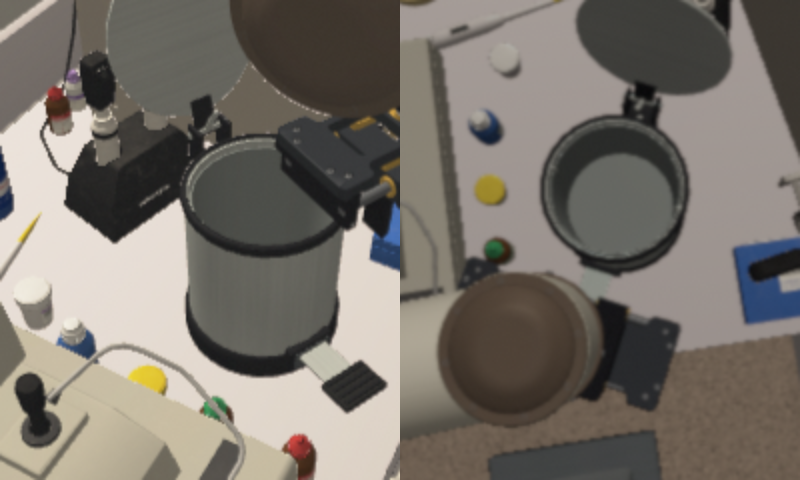

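The lid leans back on its own (top crop (655,45)) and the pedal is up (side crop (350,380)). Next: the cap position and the clearance of the wrist over the analyser.

Run:
```python
from h import *
np.set_printoptions(precision=4,suppress=True)
def gap(a,b):
    p=tri(a,b);return p,[np.linalg.norm(np.cross(p-o,d/np.linalg.norm(d))) for o,d in(a,b)]
for sp in((280,294),(340,152)): print("cap",gap(ray("side",*sp),ray("top",210,287.5)))
print("joystick",gap(ray("side",143,288),ray("top",93,217)))
C={}
for c,(u0,u1,v0,v1) in dict(side=(154,182,252,285),top=(160,186,170,196)).items():
    i=capture(c).astype(int)[v0:v1,u0:u1];h=cv2.cvtColor(i.astype(np.uint8),cv2.COLOR_BGR2HSV)
    d=i[...,0]-i[...,2]
    n,l,st,ce=cv2.connectedComponentsWithStats(((d>35)).astype(np.uint8));k=1+st[1:,4].argmax();print(c,"blue",ce[k]+[u0,v0],st[k]+[u0,v0,0,0,0])
    print(np.array2string(d,max_line_width=300)); print(np.array2string(i[...,1],max_line_width=300))
```

```text
cap (array([ 0.4275, -0.0943,  0.0711]), [np.float64(0.026553512619668287), np.float64(0.026553512619668155)])
cap (array([ 0.4041, -0.1375,  0.3847]), [np.float64(0.0004288661076620899), np.float64(0.0004288661076617385)])
joystick (array([0.5814, 0.0984, 0.2378]), [np.float64(0.0033504183960369124), np.float64(0.0033504183960371943)])
side blue [170.1685 272.427 ] [159 265  18  14  89]
[[-12 -11 -24 -19 -18 -18 -18 -18 -18 -20 -19 -20 -20 -19 -19 -19 -19 -19 -19 -18 -18 -19 -18 -19 -18 -19 -19 -19]
 [ -7 -12 -25 -18 -18 -18 -18 -18 -20 -20 -19 -19 -19 -19 -19 -19 -19 -19 -19 -19 -18 -18 -19 -18 -19 -18 -19 -21]
 [ -6 -11 -22 -18 -18 -18 -19 -19 -19 -20 -19 -19 -19 -20 -19 -19 -20 -19 -19 -18 -19 -19 -19 -18 -19 -19 -20 -20]
 [-10 -13 -22 -18 -19 -18 -19 -20 -19 -19 -20 -20 -19 -18 -19 -18 -19 -20 -19 -18 -19 -18 -19 -19 -19 -21 -21 -20]
 [-12 -14 -22 -18 -18 -20 -19 -20 -19 -20 -20 -19 -19 -19 -19 -19 -18 -18 -19 -18 -19 -20 -19 -19 -20 -20 -20 -19]
 [-13 -15 -21 -18 -19 -20 -20 -19 -20 -19 -19 -19 -18 -19 -19 -19 -19 -19 -18 -19 -19 -18 -18 -19 -20 -20 -20 -20]
 [-14 -16 -22 -20 -
[... 11799 characters left out ...]
  31  30  29  30  33  31  32  49  89 128 147 151 151 151]
 [151 151 152 152 152 152 151 148 136 109  77  49  36  31  30  30  31  36  49  80 117 142 150 151 151 151]
 [151 151 151 151 151 151 151 151 147 138 120  95  71  49  40  40  51  69  93 118 140 149 151 151 151 151]
 [151 151 151 151 151 151 151 151 151 149 144 136 119  98  89  90  99 117 135 144 150 151 151 151 151 151]
 [151 151 151 151 151 151 151 151 151 151 151 149 145 141 139 139 141 145 149 151 151 151 151 151 151 151]
 [151 151 151 151 151 151 151 151 151 151 151 151 151 151 151 150 150 151 151 151 151 151 151 151 151 151]
 [151 151 151 151 151 151 151 151 151 151 151 151 151 151 151 151 151 151 151 151 151 151 151 151 150 151]]
```

Run:
```python
from h import *
np.set_printoptions(precision=4,suppress=True)
o,d=ray("side",280,294)
for y in(0,.03,.06,.1,.14): print(o+d*(y-o[1])/d[1])
o,d=ray("side",280,320)
print("lower edge");
for y in(0,.03,.06,.1,.14): print(o+d*(y-o[1])/d[1])
for t in((169.3,178.5),(169.3,179),(170,179)): 
  for s in((166.3,262),(166.3,263)): print(t,s,tri(ray("top",*t),ray("side",*s)))
print(onz("top",169.3,178.8,.086),onz("side",166.3,262,.086),onz("top",173,184.5,0),onz("top",173,184.5,.01))
```

```text
[0.4192 0.     0.2106]
[0.4075 0.03   0.2592]
[0.3958 0.06   0.3077]
[0.3802 0.1    0.3725]
[0.3646 0.14   0.4372]
lower edge
[0.4152 0.     0.1415]
[0.4039 0.03   0.1963]
[0.3926 0.06   0.2511]
[0.3775 0.1    0.3241]
[0.3623 0.14   0.3971]
(169.3, 178.5) (166.3, 262) [ 0.6745 -0.0393  0.0821]
(169.3, 178.5) (166.3, 263) [ 0.675  -0.0389  0.0792]
(169.3, 179) (166.3, 262) [ 0.6736 -0.039   0.0827]
(169.3, 179) (166.3, 263) [ 0.6741 -0.0387  0.0798]
(170, 179) (166.3, 262) [ 0.6742 -0.0402  0.0808]
(170, 179) (166.3, 263) [ 0.6747 -0.0398  0.0779]
[ 0.6738 -0.0394  0.086 ] [ 0.6711 -0.0373  0.086 ] [ 0.6793 -0.0325  0.    ] [ 0.6768 -0.0341  0.01  ]
```

Run:
```python
from h import *
np.set_printoptions(precision=3,suppress=True)
for u,v in((115,190),(112,133)): print(u,v,[(z,onz("top",u,v,z)[:2],proj("side",onz("top",u,v,z))) for z in(.12,.16,.2,.24,.28)])
a=cv2.imread("pics/side0.png")[220:384,0:260];b=cv2.imread("pics/top0.png")[100:264,0:190]
cv2.imwrite("pics/an.png",cv2.resize(np.hstack([a,b]),None,fx=1.7,fy=1.7,interpolation=2))
delta([.5,-.05,.24],down(119)); delta([.673,-.039,.24],down(175),pos0=np.array([.5,-.05,.24]),R0=down(119))
```

```text
115 190 [(0.12, array([0.657, 0.083]), array([126.236, 303.991])), (0.16, array([0.647, 0.071]), array([131.376, 287.106])), (0.2, array([0.637, 0.059]), array([136.865, 269.073])), (0.24, array([0.627, 0.047]), array([142.741, 249.769])), (0.28, array([0.617, 0.035]), array([149.046, 229.056]))]
112 133 [(0.12, array([0.799, 0.079]), array([ 65.747, 268.804])), (0.16, array([0.783, 0.067]), array([ 71.062, 253.304])), (0.2, array([0.767, 0.055]), array([ 76.745, 236.729])), (0.24, array([0.751, 0.043]), array([ 82.835, 218.964])), (0.28, array([0.735, 0.031]), array([ 89.38 , 199.875]))]
t mm [-46.7 119.7  18.4] rot [-0.    -0.001 -0.968]
t mm [-156.6  -74.3    0. ] rot [ 0.     0.    -0.977]
```

View pics/an.png

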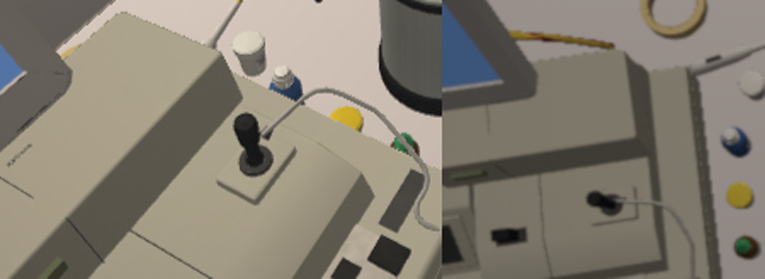

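The upper analyser block is about 0.2 m high and starts at y ≈ 0.055 (left crop (220,55), right crop (630,100)). The gripper and wrist clear it. Moving over the bottle.

Call:
servo_tool(deltas=[{"tx": -47,"ty": 120,"tz": 18,"ax": 0,"ay": 0,"az": -0.968,"claw": 55},{"tx": -47,"ty": 120,"tz": 18,"ax": 0,"ay": 0,"az": -0.968,"claw": 55},{"tx": -47,"ty": 120,"tz": 18,"ax": 0,"ay": 0,"az": -0.968,"claw": 55},{"tx": -47,"ty": 120,"tz": 18,"ax": 0,"ay": 0,"az": -0.968,"claw": 55},{"tx": -47,"ty": 120,"tz": 18,"ax": 0,"ay": 0,"az": -0.968,"claw": 55},{"tx": -47,"ty": 120,"tz": 18,"ax": 0,"ay": 0,"az": -0.968,"claw": 55},{"tx": -47,"ty": 120,"tz": 18,"ax": 0,"ay": 0,"az": -0.968,"claw": 55},{"tx": -47,"ty": 120,"tz": 18,"ax": 0,"ay": 0,"az": -0.968,"claw": 55},{"tx": -47,"ty": 120,"tz": 18,"ax": 0,"ay": 0,"az": -0.968,"claw": 55},{"tx": -47,"ty": 120,"tz": 18,"ax": 0,"ay": 0,"az": -0.968,"claw": 55}])

```text
time_s: 6.8
tcp_pos: [0.5005, -0.0499, 0.2408]
ee_rot: [[-0.876, -0.482, -0.0], [-0.482, 0.876, -0.0], [0.0, 0.0, -1.0]]
wrist_force: [0.2, -0.1, 0.2]
gripper_width: 0.635
gripper_force: 0.0
```

Call:
servo_tool(deltas=[{"tx": -156.6,"ty": -74.3,"tz": 0,"ax": 0,"ay": 0,"az": -0.977,"claw": 55},{"tx": -156.6,"ty": -74.3,"tz": 0,"ax": 0,"ay": 0,"az": -0.977,"claw": 55},{"tx": -156.6,"ty": -74.3,"tz": 0,"ax": 0,"ay": 0,"az": -0.977,"claw": 55},{"tx": -156.6,"ty": -74.3,"tz": 0,"ax": 0,"ay": 0,"az": -0.977,"claw": 55},{"tx": -156.6,"ty": -74.3,"tz": 0,"ax": 0,"ay": 0,"az": -0.977,"claw": 55},{"tx": -156.6,"ty": -74.3,"tz": 0,"ax": 0,"ay": 0,"az": -0.977,"claw": 55},{"tx": -156.6,"ty": -74.3,"tz": 0,"ax": 0,"ay": 0,"az": -0.977,"claw": 55},{"tx": -156.6,"ty": -74.3,"tz": 0,"ax": 0,"ay": 0,"az": -0.977,"claw": 55},{"tx": -156.6,"ty": -74.3,"tz": 0,"ax": 0,"ay": 0,"az": -0.977,"claw": 55},{"tx": -156.6,"ty": -74.3,"tz": 0,"ax": 0,"ay": 0,"az": -0.977,"claw": 55},{"tx": -156.6,"ty": -74.3,"tz": 0,"ax": 0,"ay": 0,"az": -0.977,"claw": 55}])

```text
time_s: 7.72
tcp_pos: [0.6734, -0.039, 0.241]
ee_rot: [[-0.091, -0.996, -0.0], [-0.996, 0.091, 0.0], [0.0, 0.0, -1.0]]
wrist_force: [0.1, 0.5, 0.6]
gripper_width: 0.632
gripper_force: 0.0
```

Run:
```python
from h import *
np.set_printoptions(precision=4,suppress=True)
s=sense();print(s["tcp_pos"],s["ee_rot"],s["joints"],s["wrist_force"],s["gripper_width"])
delta([.673,-.039,.13],down(175));delta([.673,-.039,.064],down(175))
a=capture("side");cv2.imwrite("pics/p4.png",cv2.resize(a[130:330,60:310],None,fx=3,fy=3))
```

```text
[ 0.6734 -0.039   0.241 ] [[-0.091  -0.9958 -0.0002]
 [-0.9958  0.091   0.    ]
 [ 0.      0.0002 -1.    ]] [ 10.3858  26.3628   9.9343  -0.0024 -73.58   -15.6084] [0.113  0.5475 0.5763] 0.6317678964161162
t mm [  0.    0.4 111. ] rot [ 0.0002 -0.     -0.0039]
t mm [  0.    0.4 177. ] rot [ 0.0002 -0.     -0.0039]
```

View pics/p4.png

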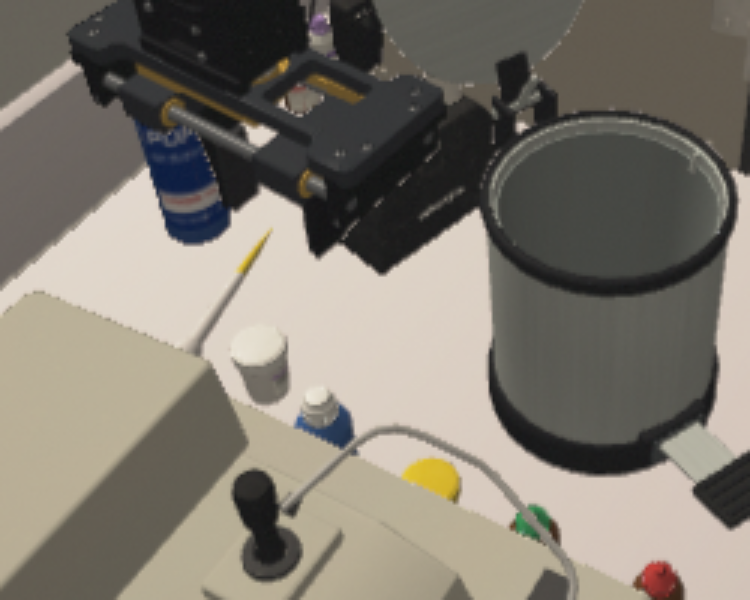

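The gripper hangs over the row with fingers at about (235,185) and (320,230) and the target bottle below at (322,415). Nothing has been disturbed. Descending.

Call:
servo_tool(deltas=[{"tx": 0,"ty": 0,"tz": 40,"ax": 0,"ay": 0,"az": 0,"claw": 55},{"tx": 0,"ty": 0,"tz": 80,"ax": 0,"ay": 0,"az": 0,"claw": 55},{"tx": 0,"ty": 0,"tz": 115,"ax": 0,"ay": 0,"az": 0,"claw": 55},{"tx": 0,"ty": 0,"tz": 140,"ax": 0,"ay": 0,"az": 0,"claw": 55},{"tx": 0,"ty": 0,"tz": 155,"ax": 0,"ay": 0,"az": 0,"claw": 55},{"tx": 0,"ty": 0,"tz": 165,"ax": 0,"ay": 0,"az": 0,"claw": 55},{"tx": 0,"ty": 0,"tz": 172,"ax": 0,"ay": 0,"az": 0,"claw": 55},{"tx": 0,"ty": 0,"tz": 176,"ax": 0,"ay": 0,"az": 0,"claw": 55},{"tx": 0,"ty": 0,"tz": 176,"ax": 0,"ay": 0,"az": 0,"claw": 55}])

```text
time_s: 8.52
tcp_pos: [0.6737, -0.039, 0.0651]
ee_rot: [[-0.088, -0.996, 0.0], [-0.996, 0.088, 0.0], [-0.0, -0.0, -1.0]]
wrist_force: [0.5, -0.9, 0.5]
gripper_width: 0.634
gripper_force: 0.0
```

Run:
```python
from h import *
s=sense();print(s["tcp_pos"],s["wrist_force"])
a=capture("side");b=capture("top");cv2.imwrite("pics/p5.png",np.hstack([cv2.resize(a[200:330,90:230],None,fx=3,fy=3),cv2.resize(b[120:250,110:230],None,fx=3,fy=3)]))
```

```text
[ 0.67370208 -0.03897456  0.06511394] [ 0.45222493 -0.92242655  0.47705352]
```

View pics/p5.png

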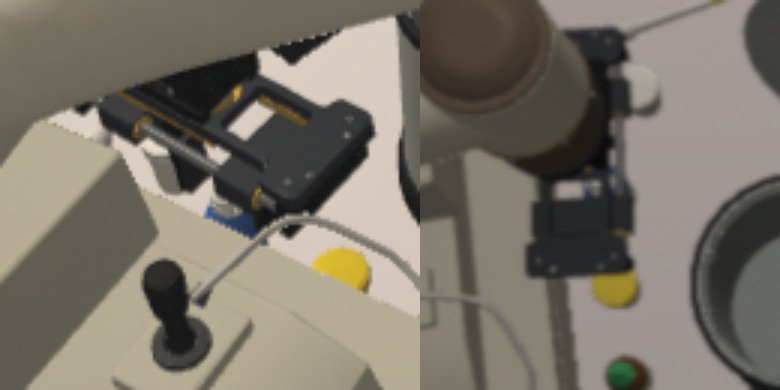

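The cap is between the fingers (side crop (230,207), top crop (580,185)), clear of the analyser and the cup. Closing.

Call:
servo_tool(deltas=[{"tx": 0,"ty": 0,"tz": 0,"ax": 0,"ay": 0,"az": 0,"claw": 30},{"tx": 0,"ty": 0,"tz": 0,"ax": 0,"ay": 0,"az": 0,"claw": 24},{"tx": 0,"ty": 0,"tz": 0,"ax": 0,"ay": 0,"az": 0,"claw": 0},{"tx": 0,"ty": 0,"tz": 0,"ax": 0,"ay": 0,"az": 0,"claw": 0},{"tx": 0,"ty": 0,"tz": 0,"ax": 0,"ay": 0,"az": 0,"claw": 0},{"tx": 0,"ty": 0,"tz": 0,"ax": 0,"ay": 0,"az": 0,"claw": 0}])

```text
time_s: 9.12
tcp_pos: [0.6736, -0.039, 0.0652]
ee_rot: [[-0.088, -0.996, 0.0], [-0.996, 0.088, 0.0], [-0.0, -0.0, -1.0]]
wrist_force: [0.5, -0.1, 0.1]
gripper_width: 0.261
gripper_force: 0.7
```

Call:
servo_tool(deltas=[{"tx": 0,"ty": 0,"tz": 0,"ax": 0,"ay": 0,"az": 0,"claw": 0},{"tx": 0,"ty": 0,"tz": 0,"ax": 0,"ay": 0,"az": 0,"claw": 0},{"tx": 0,"ty": 0,"tz": 0,"ax": 0,"ay": 0,"az": 0,"claw": 0},{"tx": 0,"ty": 0,"tz": -8,"ax": 0,"ay": 0,"az": 0,"claw": 0},{"tx": 0,"ty": 0,"tz": -20,"ax": 0,"ay": 0,"az": 0,"claw": 0},{"tx": 0,"ty": 0,"tz": -20,"ax": 0,"ay": 0,"az": 0,"claw": 0}])

```text
time_s: 9.62
tcp_pos: [0.6755, -0.039, 0.0884]
ee_rot: [[-0.087, -0.996, 0.006], [-0.996, 0.087, -0.0], [-0.0, -0.005, -1.0]]
wrist_force: [-0.3, -0.2, 0.7]
gripper_width: 0.252
gripper_force: 30.0
```

Call:
servo_tool(deltas=[{"tx": 0,"ty": 0,"tz": -30,"ax": 0,"ay": 0,"az": 0,"claw": 0},{"tx": 0,"ty": 0,"tz": -65,"ax": 0,"ay": 0,"az": 0,"claw": 0},{"tx": 0,"ty": 0,"tz": -100,"ax": 0,"ay": 0,"az": 0,"claw": 0},{"tx": 0,"ty": 0,"tz": -135,"ax": 0,"ay": 0,"az": 0,"claw": 0},{"tx": 0,"ty": 0,"tz": -170,"ax": 0,"ay": 0,"az": 0,"claw": 0},{"tx": 0,"ty": 0,"tz": -205,"ax": 0,"ay": 0,"az": 0,"claw": 0},{"tx": 0,"ty": 0,"tz": -225,"ax": 0,"ay": 0,"az": 0,"claw": 0},{"tx": 0,"ty": 0,"tz": -225,"ax": 0,"ay": 0,"az": 0,"claw": 0}])

```text
time_s: 10.28
tcp_pos: [0.6756, -0.0393, 0.3179]
ee_rot: [[-0.088, -0.996, 0.013], [-0.996, 0.088, 0.0], [-0.001, -0.013, -1.0]]
wrist_force: [0.8, -0.4, -0.1]
gripper_width: 0.254
gripper_force: 30.0
```

Run:
```python
from h import *
np.set_printoptions(precision=4,suppress=True)
s=sense();print(s["tcp_pos"],s["joints"],s["gripper_width"],s["gripper_force"])
a=np.array([.50,-.07,.31])
delta(a,down(209)); delta([.541,-.190,.31],down(243.5),pos0=a,R0=down(209))
```

```text
[ 0.6756 -0.0393  0.3179] [ 10.3861  24.5368  17.6575   0.1319 -82.3682 -15.4281] 0.25390307480594704 29.987419545650482
t mm [ 45.9 172.3   5.5] rot [-0.0133 -0.0027 -0.5938]
t mm [124.8  22.3   0. ] rot [ 0.      0.     -0.6021]
```

Call:
servo_tool(deltas=[{"tx": 46,"ty": 172,"tz": 5,"ax": -0.005,"ay": 0,"az": -0.594,"claw": 0},{"tx": 46,"ty": 172,"tz": 5,"ax": -0.005,"ay": 0,"az": -0.594,"claw": 0},{"tx": 46,"ty": 172,"tz": 5,"ax": -0.005,"ay": 0,"az": -0.594,"claw": 0},{"tx": 46,"ty": 172,"tz": 5,"ax": -0.005,"ay": 0,"az": -0.594,"claw": 0},{"tx": 46,"ty": 172,"tz": 5,"ax": -0.005,"ay": 0,"az": -0.594,"claw": 0},{"tx": 46,"ty": 172,"tz": 5,"ax": -0.005,"ay": 0,"az": -0.594,"claw": 0},{"tx": 46,"ty": 172,"tz": 5,"ax": -0.005,"ay": 0,"az": -0.594,"claw": 0},{"tx": 46,"ty": 172,"tz": 5,"ax": -0.005,"ay": 0,"az": -0.594,"claw": 0}])

```text
time_s: 10.95
tcp_pos: [0.499, -0.0695, 0.3051]
ee_rot: [[0.483, -0.875, -0.004], [-0.875, -0.483, -0.001], [-0.001, 0.004, -1.0]]
wrist_force: [0.4, 1.1, -0.7]
gripper_width: 0.255
gripper_force: 30.0
```

Call:
servo_tool(deltas=[{"tx": 125,"ty": 22,"tz": 0,"ax": 0,"ay": 0,"az": -0.602,"claw": 0},{"tx": 125,"ty": 22,"tz": 0,"ax": 0,"ay": 0,"az": -0.602,"claw": 0},{"tx": 125,"ty": 22,"tz": 0,"ax": 0,"ay": 0,"az": -0.602,"claw": 0},{"tx": 125,"ty": 22,"tz": 0,"ax": 0,"ay": 0,"az": -0.602,"claw": 0},{"tx": 125,"ty": 22,"tz": 0,"ax": 0,"ay": 0,"az": -0.602,"claw": 0},{"tx": 125,"ty": 22,"tz": 0,"ax": 0,"ay": 0,"az": -0.602,"claw": 0},{"tx": 125,"ty": 22,"tz": 0,"ax": 0,"ay": 0,"az": -0.602,"claw": 0},{"tx": 125,"ty": 22,"tz": 0,"ax": 0,"ay": 0,"az": -0.602,"claw": 0}])

```text
time_s: 11.62
tcp_pos: [0.5401, -0.1893, 0.3045]
ee_rot: [[0.894, -0.449, -0.005], [-0.449, -0.894, -0.001], [-0.004, 0.003, -1.0]]
wrist_force: [-0.4, -0.6, -0.0]
gripper_width: 0.257
gripper_force: 30.0
```

Run:
```python
from h import *
np.set_printoptions(precision=4,suppress=True)
s=sense();print(s["tcp_pos"],s["joints"],s["gripper_width"],s["gripper_force"])
delta([.541,-.190,.14],down(243.5))
a=capture("side");b=capture("top");cv2.imwrite("pics/p6.png",np.hstack([cv2.resize(a[60:330,150:350],None,fx=2,fy=2),cv2.resize(b[90:360,130:330],None,fx=2,fy=2)]))
```

```text
[ 0.5401 -0.1893  0.3045] [ -3.0651  14.406    1.1121   0.0709 -77.0147  66.3937] 0.2568517397710875 29.987005591392517
t mm [  1.9  -0.3 164.5] rot [ 0.0033  0.0045 -0.0027]
```

View pics/p6.png

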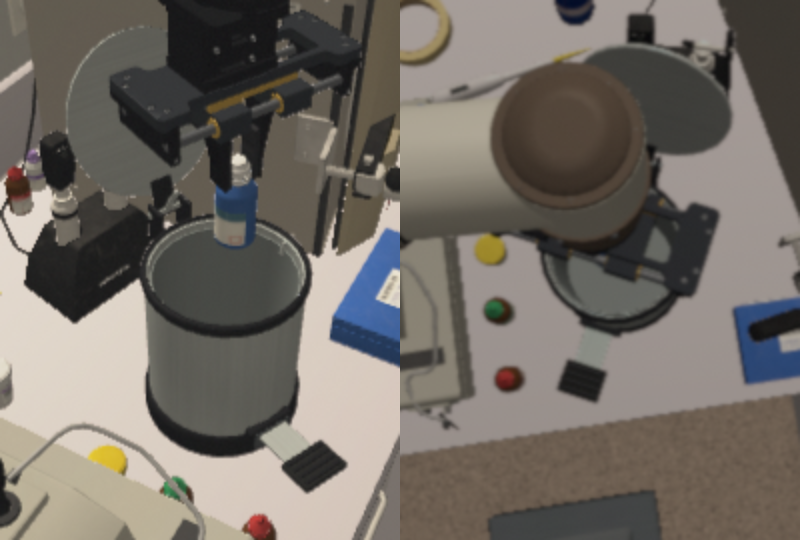

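The bottle hangs upright over the mouth (side crop (235,210)). The lid is open (140,110) and the pedal is up (312,465). Lowering, checking the force, then releasing.

Call:
servo_tool(deltas=[{"tx": 2,"ty": 0,"tz": 30,"ax": 0.003,"ay": 0.004,"az": 0,"claw": 0},{"tx": 2,"ty": 0,"tz": 60,"ax": 0.003,"ay": 0.004,"az": 0,"claw": 0},{"tx": 2,"ty": 0,"tz": 90,"ax": 0.003,"ay": 0.004,"az": 0,"claw": 0},{"tx": 2,"ty": 0,"tz": 115,"ax": 0.003,"ay": 0.004,"az": 0,"claw": 0},{"tx": 2,"ty": 0,"tz": 135,"ax": 0.003,"ay": 0.004,"az": 0,"claw": 0},{"tx": 2,"ty": 0,"tz": 150,"ax": 0.003,"ay": 0.004,"az": 0,"claw": 0},{"tx": 2,"ty": 0,"tz": 160,"ax": 0.003,"ay": 0.004,"az": 0,"claw": 0},{"tx": 2,"ty": 0,"tz": 164,"ax": 0.003,"ay": 0.004,"az": 0,"claw": 0},{"tx": 2,"ty": 0,"tz": 164,"ax": 0.003,"ay": 0.004,"az": 0,"claw": 0}])

```text
time_s: 12.47
tcp_pos: [0.5404, -0.1904, 0.1406]
ee_rot: [[0.895, -0.446, -0.001], [-0.446, -0.895, -0.0], [-0.001, 0.001, -1.0]]
wrist_force: [-0.2, -0.6, -0.1]
gripper_width: 0.253
gripper_force: 30.0
```

Call:
servo_tool(deltas=[{"tx": 0,"ty": 0,"tz": 0,"ax": 0,"ay": 0,"az": 0,"claw": 45},{"tx": 0,"ty": 0,"tz": 0,"ax": 0,"ay": 0,"az": 0,"claw": 45},{"tx": 0,"ty": 0,"tz": 0,"ax": 0,"ay": 0,"az": 0,"claw": 45},{"tx": 0,"ty": 0,"tz": 0,"ax": 0,"ay": 0,"az": 0,"claw": 45},{"tx": 0,"ty": 0,"tz": 0,"ax": 0,"ay": 0,"az": 0,"claw": 45},{"tx": 0,"ty": 0,"tz": 0,"ax": 0,"ay": 0,"az": 0,"claw": 45}])

```text
time_s: 12.97
tcp_pos: [0.5406, -0.1908, 0.1414]
ee_rot: [[0.895, -0.447, 0.001], [-0.447, -0.895, -0.0], [0.001, -0.0, -1.0]]
wrist_force: [0.8, 0.4, -0.0]
gripper_width: 0.506
gripper_force: 0.0
```

Call:
servo_tool(deltas=[{"tx": 0,"ty": 0,"tz": -20,"ax": 0,"ay": 0,"az": 0,"claw": 45},{"tx": 0,"ty": 0,"tz": -55,"ax": 0,"ay": 0,"az": 0,"claw": 45},{"tx": 0,"ty": 0,"tz": -90,"ax": 0,"ay": 0,"az": 0,"claw": 45},{"tx": 0,"ty": 0,"tz": -130,"ax": 0,"ay": 0,"az": 0,"claw": 45},{"tx": 0,"ty": 0,"tz": -165,"ax": 0,"ay": 0,"az": 0,"claw": 45},{"tx": -40,"ty": 0,"tz": -175,"ax": 0,"ay": 0,"az": 0,"claw": 45},{"tx": -80,"ty": 0,"tz": -175,"ax": 0,"ay": 0,"az": 0,"claw": 45},{"tx": -120,"ty": 0,"tz": -175,"ax": 0,"ay": 0,"az": 0,"claw": 45},{"tx": -140,"ty": 0,"tz": -175,"ax": 0,"ay": 0,"az": 0,"claw": 45},{"tx": -140,"ty": 0,"tz": -175,"ax": 0,"ay": 0,"az": 0,"claw": 45}])

```text
time_s: 13.8
tcp_pos: [0.4118, -0.1273, 0.3172]
ee_rot: [[0.895, -0.445, 0.002], [-0.445, -0.895, 0.001], [0.002, -0.002, -1.0]]
wrist_force: [0.3, 0.4, 0.4]
gripper_width: 0.517
gripper_force: 0.0
```

Run:
```python
from h import *
np.set_printoptions(precision=3,suppress=True)
capture("side");capture("top");s=sense();print(s["time_s"],s["tcp_pos"],s["gripper_width"],s["wrist_force"])
for l in("capped_bottle","lid","pedal_pad","dropper_bottle_1","sample_a","slides"):
  for c in("side","top"):
    for r in recognise(l,c)[:3]: print(l,c,round(r["confidence"],2),w(c,r["xyz"]))
```

```text
13.9 [ 0.415 -0.128  0.317] 0.5170645783757578 [-0.981 -0.24   0.611]
capped_bottle top 0.58 [ 0.535 -0.191  0.095]
lid side 0.83 [ 0.674 -0.248  0.291]
lid top 0.72 [ 0.676 -0.252  0.3  ]
pedal_pad side 0.78 [ 0.428 -0.131  0.052]
pedal_pad side 0.52 [ 0.748 -0.069  0.05 ]
pedal_pad top 0.58 [ 0.458 -0.147  0.038]
dropper_bottle_1 side 0.72 [ 0.426 -0.034  0.051]
dropper_bottle_1 side 0.48 [ 0.512 -0.033  0.064]
dropper_bottle_1 top 0.68 [ 0.521 -0.044  0.049]
sample_a side 0.58 [ 0.591 -0.042  0.047]
sample_a side 0.56 [ 0.75  -0.068  0.047]
sample_a top 0.79 [ 0.754 -0.079  0.049]
sample_a top 0.7 [ 0.587 -0.037  0.053]
slides side 0.98 [ 0.426 -0.381  0.036]
slides top 0.91 [ 0.415 -0.408  0.042]
slides top 0.62 [ 0.538 -0.195  0.098]
```

The bottle is in the bin, the lid is open, the pedal is up and the other things have not moved.

```bash
python3 -c "
from station import *
print(finish_job())"
```

```text
the job is handed in; nothing more can be done
None
```

I pressed the pedal to its stop and let it spring back, put the capped bottle in the bin and handed the job in at about 14 s; the last camera check showed the lid standing open and the other things where they were.

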